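# Crank up the heating-bath lift

## Task

Two hand-cranked lifts stand on the lab bench; one carries a white heating bath, the other a round glass flask. On the lift with the bath, fold the crank handle of the handwheel out until it stands straight up, then use it to turn the handwheel clockwise (seen from above) until the bath is fully raised, and let go with the handle still standing up. Leave the other lift's wheel and handle as they are.

Things in the scene. Friction and masses are not known exactly. Their poses are not given: they have to be found in the camera images.
- bath_wheel (a joint): Turn of the handwheel on the lift carrying the white bath (open pot, 120 mm across). The wheel is a level solid aluminium disc, 150 mm across, 10 mm thick, on a white gearbox; it turns about the vertical through bath_hub. Grows clockwise from above; starts at 0 to 0.5; hard stop at 2.1 rad = fully raised (40 mm up). Stays where left; turning takes about 5 N at the handle.
- bath_hub (a point): Centre of that wheel's top face, on its axis, 105 mm above the bench. It is fixed to the lift and does not turn: z up, x towards the bath's centre 185 mm away (bath rim at most 135 mm above the bench, column beside the wheel 110 mm). The handle's hinge, seen from here, lies 4.19 - (wheel value) rad anticlockwise from x, on the side away from the bath.
- bath_handle (a joint): Fold of that wheel's crank handle: 0 folded (start), 1.57 standing upright, at its stop. Its level hinge is 60 mm from the wheel's axis and 26 mm above the disc's top face, between two small steel ears (32 mm over both). Folded, the handle lies level from the hinge across the wheel's centre, 17 mm free beneath it. Stays where left; about 3 N lifts it by its end.
- bath_grip (a point): Point on the axis of that handle, 52 mm from its hinge: the place to pinch it. The handle is a plain grey plastic round bar, 18 mm thick, its free end 72 mm from the hinge. The point moves with the handle: x points from the hinge to the free end (level when folded, straight up when unfolded), y along the hinge.
- flask_grip (a point): Point on the axis of the like handle on the other lift, 36 mm from its hinge; that lift's platform carries a small round glass flask on a cork ring. To be left alone: handle folded, wheel not turned.

How it is judged:
On the way, in this order (a step that is already met when the one before it is completed fails the run):
1. the handle of the bath lift stands up (within 17 degrees of vertical) before the bath is fully raised (value of joint bath_handle above 1.27 rad), for 0.2 s.
2. the handwheel is turned to the fully raised position with the handle standing up (value of joint bath_handle above 1.27 rad and value of joint bath_wheel above 1.88 rad), for 0.2 s.
At the end, for the whole second after the job is handed in: The bath lift's handwheel is at rest within 0.22 rad (about 12 degrees) of its fully raised stop (value above 1.88), and its handle stands within 0.3 rad (17 degrees) of vertical (all of step 2 and velocity of joint bath_wheel between -0.1 and 0.1 rad/s); the robot touches nothing.
It fails at once if the other lift's handle was unfolded or its wheel turned (a point on the handle moved more than 12 mm) (distance of flask_grip from where it was at the start of the episode above 0.012 m).
It also fails if it takes over 45 s, if anything falls off the work surface, if the arm or the gripper's body presses on something with over 40 N, if the wrist force passes 120 N, or if a joint passes its speed limit or range.

## Robot

A 6-joint arm with a two-finger parallel gripper is mounted at the origin on the work surface. World frame = base frame: x ahead of the robot, y to its left, z up, the work surface at z = 0. Lengths are in m, angles in rad, forces in N, time in s.
With the tool pointing down it reaches from about 0.3 to 0.825 m from the base axis. Payload 5.4 kg.
Tool frame: the origin (TCP) lies on the front face of the gripper's body, between the roots of the fingers; the fingertips stand 88 mm ahead of it and the grasp point (between the pads) lies 69 mm ahead of it; y points along the fingers, x is the direction in which the jaws open and shut, and the axes are right-handed (so a half turn about y gives the same grasp; the last joint's range is limited). The gripper opens to 92 mm and grips with 3 to 60 N. Pads are 20 mm wide; open, the fingers measure 128 mm over their backs; the gripper's body (75 mm by 189 mm) begins 69 mm behind the grasp point.
Start: joints at [1.025, 0.158, 1.597, -0, 1.386, -0.21], TCP at [0.189, 0.543, 0.303] pointing down, gripper open.
Joint ranges: [-2.91, 2.91], [-0.94, 2.29], [0.18, 2.7], [-1.29, 4.43], [0.17, 2.64], [-3, 3]. Speed limits (rad/s): [2.57, 2.57, 3.14, 3.14, 3.14, 3.14].

## Interface

Orientations are given as a unit quaternion [w, x, y, z].
In Python, from station import arm gives the robot as it stands.
- The arm moves only by the tool carry_out, never from a script. Its argument "deltas" is one flat list of numbers, 7 for each row, row after row: the finger opening in mm, from 0 to 91.9, then the shift along the tool's x, y, z in mm, then the turn, a rotation vector about the tool's x, y, z in degrees. A call has 1 to 12 rows; each row is the pose to reach, as a shift and turn from the pose commanded when the call began, along the tool's axes at that moment; what a row does not reach only later rows make up. A row lasts 1/12 s, in which the tool goes at most 41.7 mm and 7.16 degrees, less where a joint would pass 70% of its speed; a pose out of reach is approached as far as the arm can. A call with a gripper value outside its range is refused whole. The fingers move at their own pace and stop on an object; "force" is the grip in N (left out, the last holds). Time passes only in rows, so rows that repeat a pose let the fingers close. It gives the time, the measured TCP pose, the force and the opening at its end, in the units of the state.
- arm.read_state(): the state, without advancing time (a new reading comes with each control period).
- arm.capture(name): name is "scene" or "top" or "wrist"; returns the picture (480x640x3 uint8, red, green, blue); there is no depth.
- arm.camera_params(name): a dict with "camera_matrix" (3x3 intrinsics, pixels), "k1" (the pictures are not rectified: a ray, as slopes to the right and down, at radius r is drawn at 1 + k1 r^2 times it, then the intrinsics apply), "R" (3x3) and "t" (3): a world point X has camera coordinates R X + t. Camera axes: x right, y down, z forward; pixel columns grow to the right and rows downward; lengths in m; the calibration is good to about 2 mm. A picture is of the moment at which its call begins: read the wrist's pose just before it. camera_params takes no time and is no camera call; for the wrist camera it gives the pose at the moment of the call.
- arm.hand_in(): hands the job in, once; it reports no verdict.
The state is a dict: "t": time; "joint_pos": joint angles; "qvel": joint speeds; "tau": joint torques, N m; "tool_pos": TCP position; "ee_rot": TCP orientation; "force": force on the tool from outside, world axes, zero at the start; "moment": the same for the moment, N m; "finger_gap": finger opening in m.
Only numpy, scipy, OpenCV 4.12 (cv2) and the standard library are available. Lean on these libraries where they do the work, as an engineer would, in place of code of your own. Each camera call takes 0.05 s, during which the arm holds its last target. There are 200 camera calls.

## Working session

There is one attempt and no reset: what is moved stays moved. The work goes in short steps, Python scripts to look and compute and a tool call to move; the robot and the scene stay as the last step left them, time stands still between calls to the robot, and variables do not carry over. Pictures are saved under pics/ and viewed, about 8 in all and at most 12, crops included, and the job is handed in when it is done.

Besides the shell and the picture viewer there is one more tool, called after "Emit:" as a command line: name --argument value ..., lists and objects as JSON in quotes. carry_out: Moves the arm, as the interface text tells. Its arguments: {"type":"object","properties":{"deltas":{"type":"array","items":{"type":"number"}},"force":{"type":"number"}},"required":["deltas"]}

```bash
mkdir -p pics; ls
python3 - <<'E'
from station import arm
import cv2
for n in ("scene","top"):
    cv2.imwrite(f"pics/{n}0.png",arm.capture(n)[:,:,::-1])
    p=arm.camera_params(n); print(n,p)
print(arm.read_state())
E
```

```text
pics
scene {'camera_matrix': array([[444.45834453,   0.        , 315.25876532],
       [  0.        , 444.45834453, 241.91534892],
       [  0.        ,   0.        ,   1.        ]]), 'k1': 0.03434620104714309, 'R': array([[-0.6182177 ,  0.78590082,  0.01291435],
       [ 0.49950479,  0.40550817, -0.76554431],
       [-0.60687878, -0.46682226, -0.64325355]]), 't': array([ 0.3547772 , -0.11352466,  1.02918688])}
top {'camera_matrix': array([[566.23811017,   0.        , 321.87626672],
       [  0.        , 566.23811017, 231.23259569],
       [  0.        ,   0.        ,   1.        ]]), 'k1': -0.011862322076880639, 'R': array([[ 3.70990913e-03, -9.99862803e-01, -1.61434923e-02],
       [-9.83553980e-01, -7.33273045e-04, -1.80612931e-01],
       [ 1.80576313e-01,  1.65480536e-02, -9.83421759e-01]]), 't': array([-0.03996326,  0.5457059 ,  0.96243611])}
{'t': 0.1, 'joint_pos': array([ 1.02490961e+00,  1.58992783e-01,  1.59810340e+00, -1.82003626e-05,
        1.38619787e+00, -2.10111996e-01]), 'qvel': array([-3.90926524e-04, -2.39306370e-04, -1.99491953e-03,  9.05429239e-05,
        2.44793011e-03,  5.32140961e-04]), 'tau': array([-1.11904833e-04, -3.86506212e+01, -3.22958636e+01,  7.03060487e-02,
        3.39663250e-02, -3.35239633e-05]), 'tool_pos': array([0.1892703 , 0.54251134, 0.30181491]), 'ee_rot': array([-0.57627484,  0.57676314,  0.40887112, -0.40997071]), 'force': array([ 0.24669563, -0.30911668, -0.90520506]), 'moment': array([-0.02323995, -0.00340108,  0.03144398]), 'finger_gap': 0.09175906319835073}
```

View pics/top0.png

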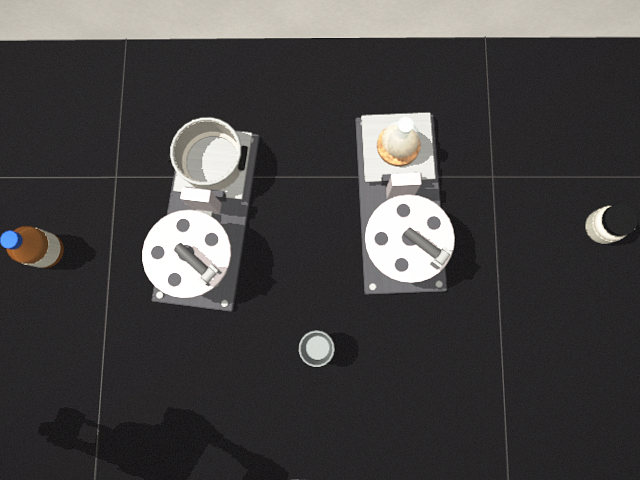

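View pics/scene0.png

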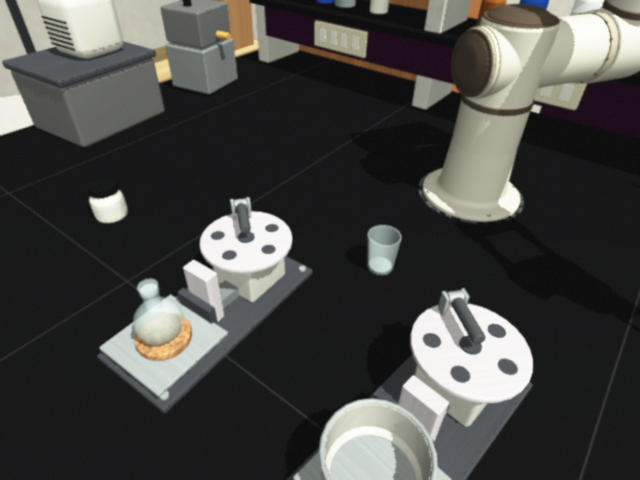

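The top view shows the bath wheel at about (187,254), with its hinge ears near (211,274) and the handle's free end near (178,246). The flask wheel is at (410,238). In the scene view the bath handle lies folded at about (465,318).

```bash
cat > h.py <<'E'
import numpy as np, cv2
from scipy.spatial.transform import Rotation as Ro
from station import arm
def ray(p,uv,z):
    """pixels -> world points on plane z"""
    uv=np.atleast_2d(np.float64(uv)); K=p["camera_matrix"]
    d=(uv-K[:2,2])/[K[0,0],K[1,1]]; s=d.copy()
    for _ in range(10): s=d/(1+p["k1"]*(s**2).sum(1,keepdims=True))
    c=-p["R"].T@p["t"]; v=np.c_[s,np.ones(len(s))]@p["R"]
    return c+v*((z-c[2])/v[:,2:])
def proj(p,X):
    c=np.atleast_2d(X)@p["R"].T+p["t"]; s=c[:,:2]/c[:,2:]
    K=p["camera_matrix"]; return s*(1+p["k1"]*(s**2).sum(1,keepdims=True))*[K[0,0],K[1,1]]+K[:2,2]
def pose():
    s=arm.read_state(); return s["tool_pos"],Ro.from_quat(s["ee_rot"],scalar_first=True),s
E
python3 - <<'E'
from h import *
p=arm.camera_params("top"); im=cv2.imread("pics/top0.png"); 
m=np.uint8(im.min(2)>190)
m[:, :130]=0;m[:,245:]=0;m[:209]=0;m[300:]=0
n,l,st,_=cv2.connectedComponentsWithStats(m); k=1+st[1:,4].argmax(); print(st[k])
ys,xs=np.where(l==k); W=ray(p,np.c_[xs,ys],.105)[:,:2]
print(cv2.minEnclosingCircle(W.astype(np.float32)*1000))
print("end,ears",ray(p,[[178,246],[203,272],[211,274],[241,156]],.131))
print("bath",ray(p,[[207,153]],.11), "bottle",ray(p,[[10,240]],.15),"flask wheel",ray(p,[[410,238]],.105))
c=im[190:310,120:260]; cv2.imwrite("pics/c1.png",cv2.resize(c,None,fx=5,fy=5,interpolation=cv2.INTER_CUBIC))
P,R,s=pose(); print(R.as_matrix().round(3))
E
```

```text
[ 142  210   88   89 4961]
((496.51806640625, 192.49057006835938), 83.25363159179688)
end,ears [[0.50599701 0.19586177 0.131     ]
 [0.46329148 0.15287732 0.131     ]
 [0.4600622  0.13969256 0.131     ]
 [0.65967716 0.09675207 0.131     ]]
bath [[0.67202749 0.15938171 0.11      ]] bottle [[0.51247921 0.46547727 0.15      ]] flask wheel [[ 0.52413333 -0.18774251  0.105     ]]
[[ 0.329 -0.001 -0.944]
 [ 0.944 -0.001  0.329]
 [-0.002 -1.     0.   ]]
```

View pics/c1.png

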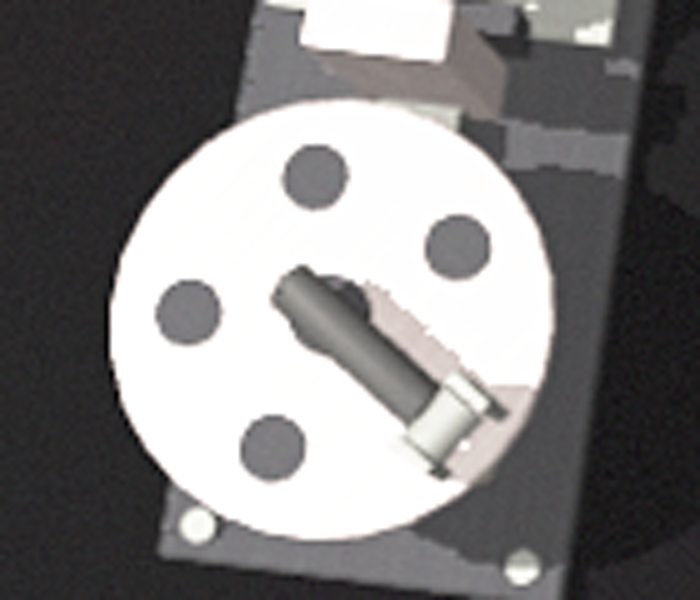

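The crop shows the disc centre at crop (331.5,319.5), the hinge at (446,420) and the handle's free end at (290,287).

Run:
```python
from h import *
p=arm.camera_params("top")
f=lambda u,v:(120+(u+.5)/5-.5,190+(v+.5)/5-.5)
h=ray(p,[f(331.5,319.5)],.105)[0]; hi,en=ray(p,[f(446,420),f(290,287)],.131)
e=ray(p,[f(109,315),f(554,315),f(331,99),f(331,540)],.105)
print("hub",h,"diam",np.linalg.norm(e[0]-e[1]),np.linalg.norm(e[2]-e[3]))
print("hinge",hi,"r",np.linalg.norm((hi-h)[:2]),"end",en,"len",np.linalg.norm(hi-en))
a=np.arctan2(*(hi-h)[1::-1]); a2=np.arctan2(*(hi-en)[1::-1]); b=ray(p,[[207,153]],.11)[0]; 
bx=np.arctan2(*(b-h)[1::-1]); print("hinge dir",a,a2,"bath dir",bx,np.linalg.norm((b-h)[:2]),"wheel",4.19-(a2-bx)%(2*np.pi))
P,R,s=pose(); print(P, np.arctan2(R.as_matrix()[1,0],R.as_matrix()[0,0]))
```

```text
hub [0.49731363 0.18901241 0.105     ] diam 0.1506246864002586 0.15001182482500675
hinge [0.46070532 0.14330616 0.131     ] r 0.05855963526070862 end [0.50433668 0.19643917 0.131     ] len 0.06875182280365294
hinge dir -2.246114830988515 -2.258314585423266 bath dir -0.16799712137893968 0.1772086677105094 wheel -0.0028678431352595624
[0.1892703  0.54251134 0.30181491] 1.235025240656796
```

Emit:
carry_out --deltas '[91,-20,0,-33.7,0,-5.85,0,91,-40,0,-67.4,0,-11.7,0,91,-60,0,-101,0,-17.55,0,91,-80,0,-135,0,-23.4,0,91,-100,0,-168.5,0,-29.25,0,91,-120,0,-202,0,-35.1,0,91,-140,0,-236,0,-41,0,91,-160,0,-270,0,-46.8,0,91,-180,10,-303,0,-52.7,0,91,-200,20,-337,0,-58.5,0,91,-220,30,-371,0,-64.3,0,91,-240,40,-404.5,0,-70.2,0]'

```text
t: 1.1
tool_pos: [0.4931, 0.1812, 0.262]
ee_rot: [0.235, -0.235, -0.667, 0.667]
force: [1.5, 1.7, -0.4]
finger_gap: 0.0909
```

```bash
cat > go.py <<'E'
from h import *
import sys
def to(target,yaw):
    """shift (mm) in tool axes and turn (deg) about tool y to bring a vertical tool's TCP to target"""
    P,R,s=pose(); T=Ro.from_matrix(np.c_[[np.cos(yaw),np.sin(yaw),0],[0,0,-1],[-np.sin(yaw),np.cos(yaw),0]])
    print("t",s["t"],"P",P.round(4),"shift",(R.inv().apply(target-P)*1000).round(1),"turn",(R.inv()*T).as_rotvec(degrees=True).round(1),"F",s["force"].round(1),"gap",round(s["finger_gap"],4),"q6",s["joint_pos"][5].round(2))
E
python3 - <<'E'
from go import *
p=arm.camera_params("wrist"); im=arm.capture("wrist")[:,:,::-1]
h=np.array([.4973,.189,.105]); ph=-2.253; u=-np.array([np.cos(ph),np.sin(ph),0]); hi=h-.06*u+[0,0,.026]
im=im.copy()
for X in (h+[0,0,0],hi,hi+.052*u,hi+.072*u):
    q=proj(p,X)[0]; print(q.round(1)); cv2.circle(im,tuple(int(v) for v in q),3,(0,0,255),1)
cv2.imwrite("pics/w1.png",im)
to(hi+.052*u+[0,0,.069],ph+np.pi/2+np.pi)
E
```

```text
[319.3 264.2]
[320.3 167.4]
[319.6 265. ]
[319.3 299.7]
t 1.15 P [0.496  0.1761 0.26  ] shift [ 7.2 60.  -3.1] turn [-0.2  0.5 -0.1] F [-0.4 -6.1 -0.6] gap 0.0911 q6 -2.35
```

View pics/w1.png

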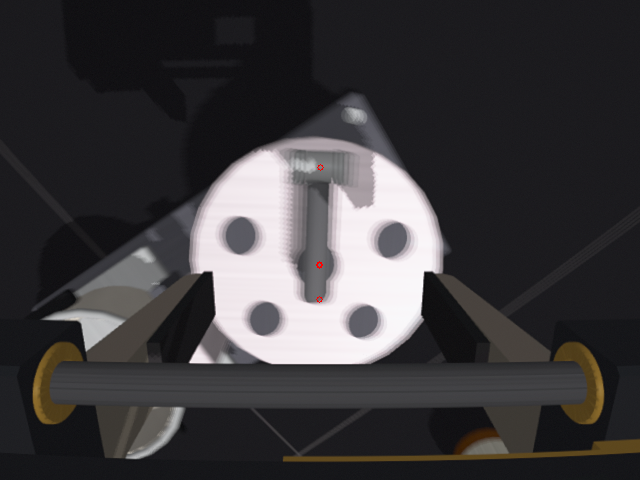

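The projected marks for hinge, grip and end lie on the handle in the wrist view, around (316–320, 167–300). I'll go down and close.

Emit:
carry_out --deltas '[91,0,12,0,0,0,0,91,0,27,0,0,0,0,91,0,42,0,0,0,0,91,0,54,0,0,0,0,91,0,60,0,0,0,0,91,0,61,0,0,0,0,91,0,61,0,0,0,0,60,0,61,0,0,0,0,30,0,61,0,0,0,0,10,0,61,0,0,0,0,10,0,61,0,0,0,0,10,0,61,0,0,0,0]' --force 15

```text
t: 2.15
tool_pos: [0.4925, 0.183, 0.2021]
ee_rot: [-0.236, 0.237, 0.667, -0.666]
force: [0.4, -0.0, 0.0]
finger_gap: 0.0602
```

Run:
```python
from go import *
h=np.array([.4973,.189,.105]); ph=-2.253; u=-np.array([np.cos(ph),np.sin(ph),0]); hi=h-.06*u+[0,0,.026]
to(hi+.052*u+[0,0,.069],ph+np.pi/2+np.pi)
```

```text
t 2.15 P [0.4925 0.183  0.2021] shift [0.1 2.1 0.3] turn [ 0.  0. -0.] F [ 0.4 -0.   0. ] gap 0.0602 q6 -2.33
```

Emit:
carry_out --deltas '[10,0,1,0,0,0,0,10,0,2,0,0,0,0,10,0,2,0,0,0,0,10,0,2,0,0,0,0,10,0,2,0,0,0,0,10,0,2,0,0,0,0,10,0,2,0,0,0,0,10,0,2,0,0,0,0,10,0,2,0,0,0,0,10,0,2,0,0,0,0]'

```text
t: 2.98
tool_pos: [0.4922, 0.1831, 0.1997]
ee_rot: [-0.236, 0.236, 0.666, -0.666]
force: [-1.0, 1.4, 1.3]
finger_gap: 0.0173
```

Emit:
carry_out --deltas '[10,0,-7.2,0.5,0,0,0,10,0,-14.3,2,0,0,0,10,0,-21.2,4.5,0,0,0,10,0,-27.6,7.9,0,0,0,10,0,-33.4,12.2,0,0,0,10,0,-38.6,17.2,0,0,0,10,0,-43.1,22.9,0,0,0,10,0,-46.7,29.2,0,0,0,10,0,-49.5,35.9,0,0,0,10,0,-51.2,43,0,0,0,10,0,-52,50.2,0,0,0,10,0,-52,52,0,0,0]'

```text
t: 3.98
tool_pos: [0.4601, 0.1425, 0.2536]
ee_rot: [-0.235, 0.238, 0.667, -0.665]
force: [2.7, 5.8, 0.5]
finger_gap: 0.0174
```

Run:
```python
from go import *
h=np.array([.4973,.189,.105]); ph=-2.253; u=-np.array([np.cos(ph),np.sin(ph),0]); hi=h-.06*u+[0,0,.026]
w=cv2.resize(arm.capture("wrist"),(400,300)); s=arm.capture("scene")[180:480,300:640]
cv2.imwrite("pics/w2.png",np.hstack([w,s])[:,:,::-1])
to(hi+[0,0,.052+.069],ph+np.pi/2+np.pi)
```

```text
t 4.0833 P [0.4601 0.1425 0.2535] shift [0.5 1.5 0.4] turn [ 0.2  0.  -0.1] F [-0.   3.6  3.7] gap 0.0175 q6 -2.41
```

View pics/w2.png

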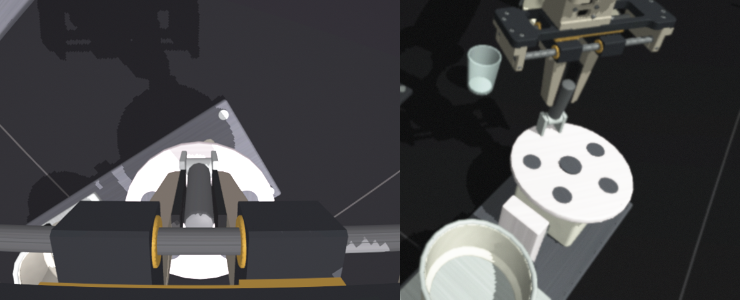

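Run:
```python
from go import *
h=np.array([.4973,.189,.105]); ph=-2.253; u=-np.array([np.cos(ph),np.sin(ph),0]); hi=h-.06*u+[0,0,.026]
p=arm.camera_params("scene")
for a in (90,75,60): 
    a=np.radians(a); print(a.round(2),(proj(p,np.array([hi,hi+.072*(np.cos(a)*u+[0,0,np.sin(a)])]))-[300,180]+[400,0]).round(0).tolist())
im=cv2.imread("pics/w2.png")[60:140,520:600]; cv2.imwrite("pics/w3.png",cv2.resize(im,None,fx=6,fy=6,interpolation=cv2.INTER_CUBIC))
```

```text
1.57 [[552.0, 117.0], [565.0, 77.0]]
1.31 [[552.0, 117.0], [572.0, 88.0]]
1.05 [[552.0, 117.0], [577.0, 102.0]]
```

View pics/w3.png

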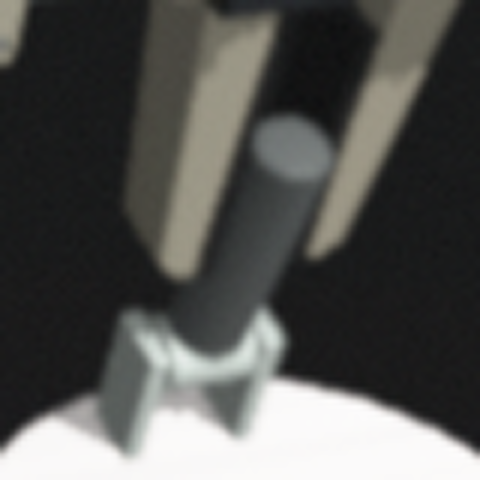

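The free end shows at about (569,85), against a prediction of (565,77) at 90° and (572,88) at 75°. With the hinge offset taken into account the handle is at about 86°. I'll start turning clockwise on a slightly larger radius, which presses the handle towards its stop.

Emit:
carry_out --deltas '[10,5.3,0,1,0,4.9,0,10,10.6,0,1.1,0,9.8,0,10,15.7,0,0,0,14.7,0,10,20.8,0,-1.6,0,19.6,0,10,25.7,0,-3.6,0,24.5,0,10,30.4,0,-6,0,29.4,0,10,34.9,0,-8.8,0,34.3,0,10,39.2,0,-12,0,39.2,0,10,43.1,0,-15.5,0,44.1,0,10,46.8,0,-19.3,0,49,0,10,50.1,0,-23.5,0,53.9,0,10,53,0,-27.9,0,58.8,0]'

```text
t: 5.08
tool_pos: [0.437, 0.1962, 0.2535]
ee_rot: [-0.532, 0.536, 0.463, -0.464]
force: [-0.1, -4.1, 4.3]
finger_gap: 0.0178
```

Run:
```python
from go import *
h=np.array([.4973,.189,.105]); ph=-2.253-np.radians(58.8); u=-np.array([np.cos(ph),np.sin(ph),0]); hi=h-.062*u+[0,0,.026]
to(hi+[0,0,.052+.069],ph+np.pi/2+np.pi); P=pose()[0]; d=P-h; print(np.linalg.norm(d[:2]), np.arctan2(d[1],d[0])-ph)
```

```text
t 5.0833 P [0.437  0.1962 0.2535] shift [1.2 1.5 1.3] turn [ 0.2 -0.2 -0.2] F [-0.1 -4.1  4.3] gap 0.0178 q6 -1.26
0.06070142670098488 6.302758494630282
```

Emit:
carry_out --deltas '[10,5.3,0,-0.2,0,4.9,0,10,10.6,0,-0.9,0,9.8,0,10,15.7,0,-2,0,14.7,0,10,20.8,0,-3.6,0,19.6,0,10,25.7,0,-5.6,0,24.5,0,10,30.4,0,-8,0,29.4,0,10,34.9,0,-10.8,0,34.3,0,10,39.2,0,-14,0,39.2,0,10,43.1,0,-17.5,0,44.1,0,10,46.8,0,-21.3,0,49,0,10,50.1,0,-25.5,0,53.9,0,10,53,0,-29.9,0,58.8,0]'

```text
t: 6.08
tool_pos: [0.4726, 0.2452, 0.2535]
ee_rot: [-0.692, 0.694, 0.141, -0.143]
force: [-6.8, -2.3, 8.7]
finger_gap: 0.0171
```

Emit:
carry_out --deltas '[10,0,0,0,0,0,0,10,0,0,0,0,0,0,10,0,0,0,0,0,0,10,0,0,0,0,0,0]'

```text
t: 6.42
tool_pos: [0.473, 0.2454, 0.2535]
ee_rot: [-0.692, 0.693, 0.143, -0.143]
force: [-2.4, 0.2, 5.8]
finger_gap: 0.0173
```

Run:
```python
from go import *
h=np.array([.4973,.189,.105]); ph=-2.253-np.radians(117.6); u=-np.array([np.cos(ph),np.sin(ph),0]); hi=h-.062*u+[0,0,.026]
to(hi+[0,0,.052+.069],ph+np.pi/2+np.pi); P=pose()[0]; d=P-h; print(np.linalg.norm(d[:2]), np.arctan2(d[1],d[0])-ph-2*np.pi)
s=arm.capture("scene"); cv2.imwrite("pics/s4.png",cv2.resize(s[160:480,290:640],None,fx=2,fy=1.8)[:,:,::-1])
```

```text
t 6.4167 P [0.473  0.2454 0.2535] shift [-0.   1.5  0.6] turn [ 0.1  0.  -0. ] F [-2.4  0.2  5.8] gap 0.0173 q6 -0.15
0.06140758261956448 -0.0006218347456439233
```

View pics/s4.png

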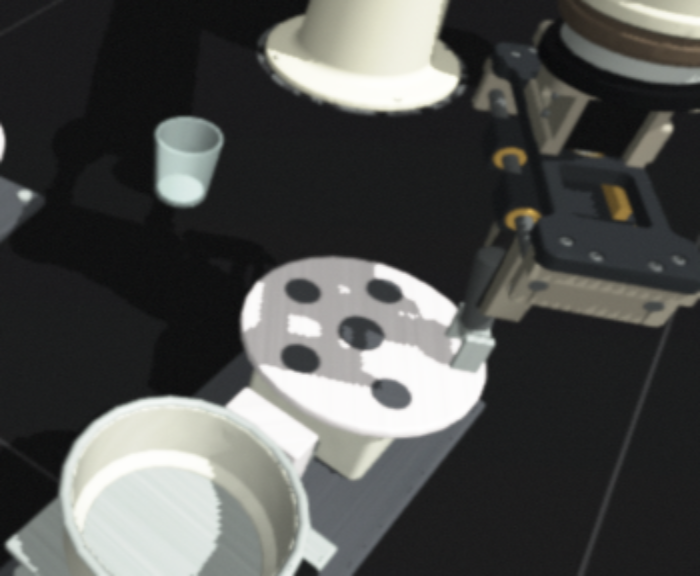

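Emit:
carry_out --deltas '[30,0,0,0,0,0,0,50,0,0,0,0,0,0,60,0,0,0,0,0,0,60,0,0,0,0,0,0,60,0,0,0,0,0,0,60,0,-2,0,0,0,0,60,0,-15,0,0,0,0,60,0,-40,0,0,0,0,60,0,-65,0,0,0,0,60,0,-90,0,0,0,0,60,0,-110,0,0,0,0,60,0,-120,0,0,0,0]'

```text
t: 7.47
tool_pos: [0.4735, 0.2463, 0.3751]
ee_rot: [0.692, -0.692, -0.145, 0.142]
force: [0.7, 0.5, -0.1]
finger_gap: 0.0599
```

Emit:
carry_out --deltas '[60,0,0,-30,0,0,0,60,0,0,-60,0,0,0,60,0,0,-60,0,0,0,60,0,0,-60,0,0,0]'

```text
t: 7.8
tool_pos: [0.4968, 0.19, 0.3709]
ee_rot: [0.693, -0.693, -0.142, 0.143]
force: [-0.7, 0.7, 0.0]
finger_gap: 0.0598
```

Run:
```python
from go import *
h=np.array([.4973,.189,.105]); p=arm.camera_params("scene"); s=arm.capture("scene")[:,:,::-1].copy()
for w in (1.88,2.05):
  for a in (1.27,1.57):
    ph=-2.253-w; u=-np.array([np.cos(ph),np.sin(ph),0]); hi=h-.06*u+[0,0,.026]
    print(w,a,((proj(p,np.array([hi,hi+.072*(np.cos(a)*u+[0,0,np.sin(a)])]))-[470,270])*5).round(0).tolist())
c=s[270:390,470:590]; cv2.imwrite("pics/s5.png",cv2.resize(c,None,fx=5,fy=5,interpolation=cv2.INTER_CUBIC))
t=arm.capture("top"); cv2.imwrite("pics/t5.png",t[:,:,::-1]); st=pose()[2]; print(st["tool_pos"],st["force"],st["t"])
```

```text
1.88 1.27 [[273.0, 328.0], [270.0, 129.0]]
1.88 1.57 [[273.0, 328.0], [373.0, 126.0]]
2.05 1.27 [[281.0, 361.0], [276.0, 150.0]]
2.05 1.57 [[281.0, 361.0], [383.0, 160.0]]
[0.49625932 0.19129904 0.37107236] [0.45716831 0.5085614  0.20330497] 7.9
```

View pics/s5.png

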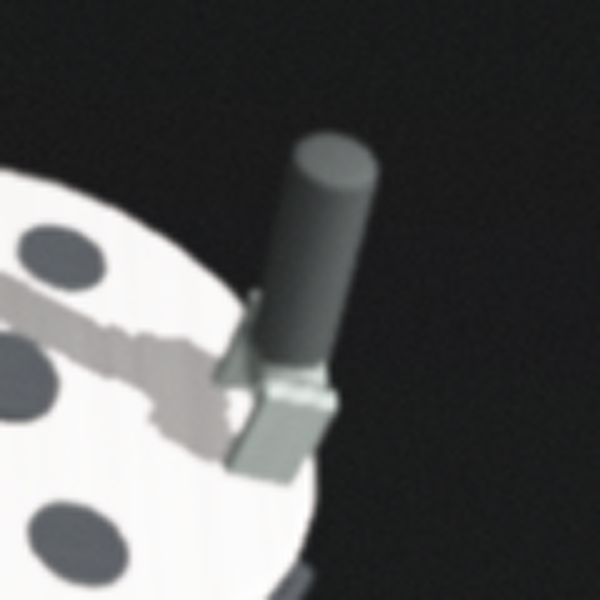

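View pics/t5.png

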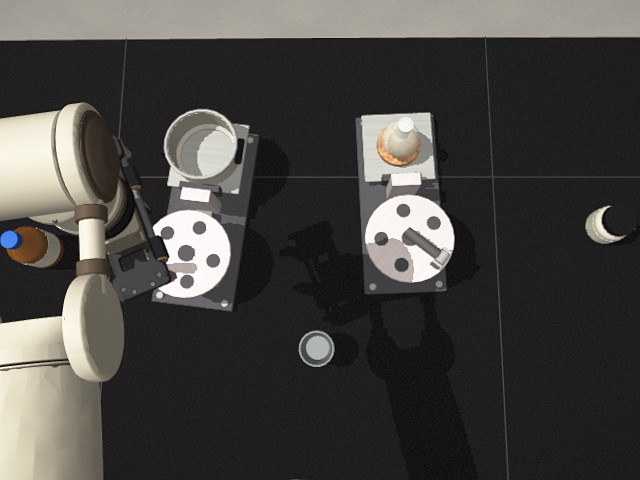

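The scene crop shows the wheel near its stop (hinge at about (288,385)) and the handle free. However, the end at (337,160) puts the handle at about 1.41 rad, which leaves only a small margin. The top view shows the flask lift unchanged. I'll pinch the handle again lightly and nudge it outward onto its stop.

Emit:
carry_out --deltas '[60,0,0,30,0,0,0,60,0,0,60,0,0,0,60,0,0,60,0,0,0,60,0,20,60,0,0,0,60,0,50,60,0,0,0,60,0,80,60,0,0,0,60,0,100,60,0,0,0,60,0,112,60,0,0,0,60,0,115,60,0,0,0,40,0,115,60,0,0,0,20,0,115,60,0,0,0,10,0,115,60,0,0,0]' --force 10

```text
t: 8.9
tool_pos: [0.4737, 0.2464, 0.2586]
ee_rot: [0.693, -0.692, -0.144, 0.142]
force: [-0.6, 0.7, 0.4]
finger_gap: 0.0421
```

Emit:
carry_out --deltas '[10,0,0,0,0,0,0,10,0,0,0,0,0,0,10,0,0,0,0,0,0,10,0,0,0,0,0,0,10,0,0,0,0,0,0,10,0,0,0,0,0,0,10,0,0,2,0,0,0,10,0,0,4,0,0,0,10,0,0,6,0,0,0,10,0,0,8,0,0,0,10,0,0,8,0,0,0,10,0,0,8,0,0,0]'

```text
t: 9.9
tool_pos: [0.4698, 0.253, 0.257]
ee_rot: [-0.692, 0.693, 0.143, -0.143]
force: [-1.9, -5.1, 4.7]
finger_gap: 0.0175
```

Emit:
carry_out --deltas '[30,0,0,0,0,0,0,50,0,0,0,0,0,0,60,0,0,0,0,0,0,60,0,0,0,0,0,0,60,0,0,0,0,0,0,60,0,-2,0,0,0,0,60,0,-15,0,0,0,0,60,0,-40,0,0,0,0,60,0,-65,0,0,0,0,60,0,-90,0,0,0,0,60,0,-110,0,0,0,0,60,0,-120,0,0,0,0]'

```text
t: 10.9
tool_pos: [0.4704, 0.2537, 0.3801]
ee_rot: [0.693, -0.692, -0.145, 0.141]
force: [-0.2, -1.6, 0.7]
finger_gap: 0.0599
```

Emit:
carry_out --deltas '[60,0,0,-30,0,0,0,60,0,0,-60,0,0,0,60,0,0,-60,0,0,0,60,0,0,-60,0,0,0]'

```text
t: 11.23
tool_pos: [0.4937, 0.1974, 0.376]
ee_rot: [0.693, -0.693, -0.142, 0.143]
force: [0.1, 1.5, 1.2]
finger_gap: 0.0602
```

Run:
```python
from go import *
s=arm.capture("scene")[:,:,::-1].copy()
c=s[270:390,470:590]; cv2.imwrite("pics/s6.png",cv2.resize(c,None,fx=5,fy=5,interpolation=cv2.INTER_CUBIC))
st=pose()[2]; print(st["tool_pos"],st["force"],st["t"])
```

```text
[0.49329678 0.19821467 0.37599128] [-0.29670447  0.28728157  0.00729418] 11.2833
```

View pics/s6.png

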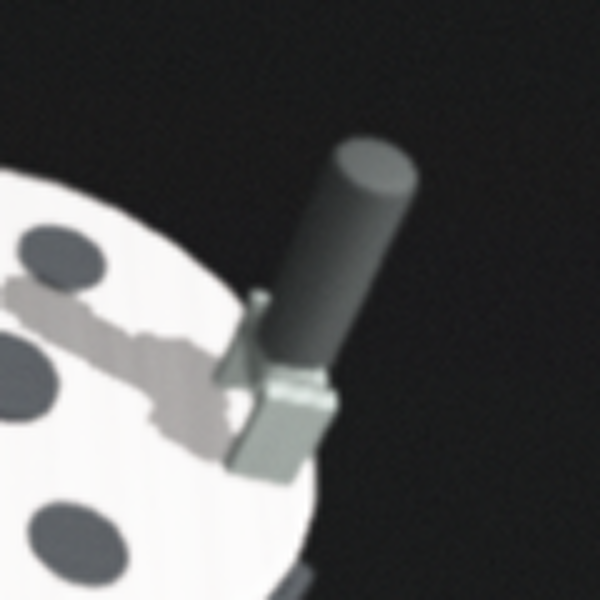

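The end has moved to (376,165), which puts the handle at about 1.53 rad. The ears have not moved, and the hinge sits where a wheel value of about 2.05 predicts. I'm handing in.

```bash
python3 -c "
from station import arm
print(arm.hand_in())"
```

```text
the job is handed in; nothing more can be done
None
```

I folded the bath lift's handle upright, turned its handwheel about 2.05 rad clockwise while pinching the handle, then let go and backed away upwards. I handed the job in at about 11.3 s; hand-in reports no verdict.

- **Handle:** my first check after letting go put it at only about 1.41 rad. That is above the 1.27 limit but with little margin. I pinched it again, nudged it 8 mm outward and released it; the last picture puts it at about 1.53 rad.
- **Wheel:** the hinge appears where about 2.05 rad predicts (stop 2.1, limit 1.88), and it did not move during the nudge. This comes from one camera, after correcting an offset of a few pixels. I did not press the wheel against its stop or measure the bath's height.
- **Flask lift:** its wheel and handle looked unchanged in the top view, taken after the turn but before the nudge. The arm stayed well away from it throughout.
- **Robot:** clear of everything at hand-in, with the measured force close to zero. The highest force I read during the job was about 11 N.

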